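Put the empty canister away

TASK

Three identical closed canisters stand on the counter: two are full and one is empty, and only their weight tells which. Swing open the latch of the storage bin, take off its lid and lay it flat on the middle of the blue cutting board, then stand the empty canister upright on the floor of the bin. The two full ones must end standing where they stood (lifting one to feel its weight is fine), and the egg cup, ramekin, can opener, mug and pepper mill must stay where they are; tip no canister over.

Things in the scene. Friction and masses are not known exactly. Their poses are not given: they have to be found in the camera images.
- tin_a: one of three look-alike closed steel canisters, upright round, 80 mm high: body 60 mm in diameter, press-on lid 63 mm in diameter on the top 11 mm. Origin: centre of the underside, z up along its axis. Two canisters weigh about 300 g (full), one about 50 g (empty); which is which cannot be seen
- tin_b: another of the three look-alike canisters, same shape and same origin as tin_a
- tin_c: another of the three look-alike canisters, same shape and same origin as tin_a
- bin: clear plastic storage bin fixed to the counter, outside 170 (its x) x 190 (its y) x 95 mm high, walls and floor 5 mm, open at the top under the lid. Origin: centre of its underside, z up; its -x side carries the latch
- lid: loose white lid lying on the bin, held at its -x edge by the closed latch. Plate 180 (x) x 200 (y) x 6 mm; origin: centre of its lowest face, z up: a locating frame 152 x 172 mm goes from 0 to 8 mm above the origin (down inside the bin), the plate from 8 to 14 mm; a grey grip bar 20 mm wide (x), 70 mm long (y) stands on the middle from 14 to 46 mm. 200 g
- latch (a joint): grey toggle latch on the bin's -x side: 0 is closed (upright, its tongue hooked 3 mm above the lid's edge), grows as it swings outward (away from the bin, to the bin's -x) and down, stop at 2.0 rad; the lid is free above about 0.7 rad, and past about 0.6 rad it falls open by itself. Hinge axis along the bin's y, at x = -98 mm, z = 60 mm in the bin's frame
- latch_top (a point): middle of the top edge of the latch's upright thumb tab, 85 mm from the hinge (145 mm above the counter when closed); the tab is 40 mm wide (bin's y), 6 mm thick and its free part rises 49 to 85 mm from the hinge, 44 mm above the lid's plate; it is pushed outward from the lid's side
- board: blue plastic cutting board fixed flat on the counter, 260 (x) x 200 (y) x 12 mm; origin: centre of its underside
- egg_cup: bystander: white ceramic egg cup, 48 mm in diameter, 62 mm high; origin: centre of the underside
- ramekin: bystander: glass ramekin, 72 mm in diameter, 42 mm high; origin: centre of the underside
- can_opener: bystander: metal can opener lying flat, about 155 mm long, 60 mm wide, 29 mm high; origin: near its middle
- mug: bystander: white mug, 80 mm in diameter, 90 mm high; origin: centre of the underside
- mill: bystander: dark wooden pepper mill, 52 mm in diameter, 135 mm high; origin: centre of the underside
Things that resemble listed ones, but are neither listed nor needed, are in the scene too. What is shaped like the tin_c but turquoise is not meant.

How it is judged (in metres and radians):
On the way, in this order (a step that is already met when the one before it is completed fails the run):
1. the latch is swung open past 0.7 rad (value of joint latch above 0.7 rad), for 0.1 s.
2. the lid lies flat on the cutting board (horizontal distance between lid and board below 0.08 m and height (world z) of lid below 0.02 m and angle between lid's own z axis and vertical below 0.1 rad), for 0.2 s.
3. the empty canister stands in the bin (it weighs on it with less than 1.5 N) (((horizontal distance between tin_a and bin below 0.08 m and height (world z) of tin_a below 0.012 m and angle between tin_a's own z axis and vertical below 0.1 rad and contact force between tin_a and bin between 0.15 and 1.5 N) or (horizontal distance between tin_b and bin below 0.08 m and height (world z) of tin_b below 0.012 m and angle between tin_b's own z axis and vertical below 0.1 rad and contact force between tin_b and bin between 0.15 and 1.5 N) or (horizontal distance between tin_c and bin below 0.08 m and height (world z) of tin_c below 0.012 m and angle between tin_c's own z axis and vertical below 0.1 rad and contact force between tin_c and bin between 0.15 and 1.5 N))), for 0.2 s.
At the end, for the whole second after the job is handed in: Lid flat on the board (centres within 80 mm, underside below 20 mm); the empty (under 1.5 N) canister upright on the bin's floor (underside below 12 mm, within 80 mm of its centre); both full canisters upright within 40 mm of their starts; upright and flat mean within 0.1 rad; all at rest (all of step 2 and ((horizontal distance between tin_a and bin below 0.08 m and height (world z) of tin_a below 0.012 m and angle between each of tin_a, tin_b, tin_c's own z axis and vertical below 0.1 rad and contact force between tin_a and bin between 0.15 and 1.5 N and distance of each of tin_b, tin_c from where it was at the start of the episode below 0.04 m) or (horizontal distance between tin_b and bin below 0.08 m and height (world z) of tin_b below 0.012 m and angle between each of tin_b, tin_a, tin_c's own z axis and vertical below 0.1 rad and contact force between tin_b and bin between 0.15 and 1.5 N and distance of each of tin_a, tin_c from where it was at the start of the episode below 0.04 m) or (horizontal distance between tin_c and bin below 0.08 m and height (world z) of tin_c below 0.012 m and angle between each of tin_c, tin_a, tin_b's own z axis and vertical below 0.1 rad and contact force between tin_c and bin between 0.15 and 1.5 N and distance of each of tin_a, tin_b from where it was at the start of the episode below 0.04 m)) and linear speed of each of tin_a, tin_b, tin_c, lid below 0.03 m/s); the robot touches nothing.
It fails at once if a canister is tipped by more than 0.6 rad (angle between any of tin_a, tin_b, tin_c's own z axis and vertical above 0.6 rad).
It fails at once if a bystander (egg cup, ramekin, can opener, mug, pepper mill) is moved by more than 30 mm (distance of any of egg_cup, ramekin, can_opener, mug, mill from where it was at the start of the episode above 0.03 m).
It also fails if it takes over 72 s, if anything falls off the work surface, if the arm or the gripper's body presses on something with over 40 N, if the wrist force passes 120 N, or if a joint passes its speed limit or range.

ROBOT

A 6-joint arm with a two-finger parallel gripper is mounted at the origin on the work surface. World frame = base frame: x ahead of the robot, y to its left, z up, the work surface at z = 0. Lengths are in m, angles in degrees, forces in N, time in s.
With the tool pointing down it reaches from about 0.3 to 0.75 m from the base axis. Payload 8.5 kg.
Tool frame: the origin (TCP) lies between the finger pads; the fingertips stand 17 mm ahead of it and the grasp point (between the pads) lies 2 mm behind it; z points along the fingers, y is the direction in which the jaws open and shut (so a half turn about z gives the same grasp; the last joint's range is limited). The gripper opens to 85 mm and grips with 20 to 120 N. Pads are 22 mm wide; open, the fingers measure 114 mm over their backs; the gripper's body (76 mm by 85 mm) begins 54 mm behind the grasp point. The pads swing forward as they close: fully open they stand 13 mm farther back than shut.
Start: joints at [54.7, 21.807, 74.336, -0, 83.858, -12.336], TCP at [0.215, 0.506, 0.248] pointing down, gripper open.
Joint ranges: [-178.18, 178.18], [-50.72, 133.34], [12.68, 142.11], [-81.47, 261.47], [9.98, 163.14], [-165.26, 165.26]. Speed limits (degrees/s): [136.94, 136.94, 180, 180, 180, 180].

INTERFACE

Orientations are given as a 3x3 rotation matrix whose columns are the frame's x, y, z axes.
In Python, from rig import readout, eyes, env gives the robot as it stands.
- The arm moves only by the tool arm_command, never from a script. Its argument "rows" is text: rows parted by semicolons, each of 7 numbers parted by spaces: the closure, from 0 (fully open) to 1 (shut), then the shift along the tool's x, y, z in mm, then the turn, a rotation vector about the tool's x, y, z in degrees. In form: grip dx dy dz rx ry rz; .... A call has 1 to 5 rows; each row shifts and turns the commanded pose from where the row before left it, along the tool's axes as they then stand; what a row does not reach is not made up. A row lasts 1/12 s, in which the tool goes at most 41.7 mm and 7.16 degrees, less where a joint would pass 70% of its speed; a pose out of reach is approached as far as the arm can. A call with a gripper value outside its range is refused whole. The fingers move at their own pace and stop on an object; "squeeze" is the grip in N (left out, the last holds). Time passes only in rows, so rows that do not move let the fingers close. It gives the time, the measured TCP pose, the force and the opening at its end, in the units of the state.
- readout.observe(): the state, without advancing time (a new reading comes with each control period).
- eyes.get_image(name): name is "scene" or "top" or "wrist"; returns the picture (400x640x3 uint8, red, green, blue); there is no depth.
- eyes.camera_model(name): a dict with "mtx" (3x3 intrinsics, pixels), "view" (4x4, takes a point from world to camera coordinates). Camera axes: x right, y up, looking along -z (the intrinsics and any distortion apply to the point x, -y, -z); pixel columns grow to the right and rows downward; lengths in m; the calibration is good to about 2 mm. A picture is of the moment at which its call begins: read the wrist's pose just before it. camera_model takes no time and is no camera call; for the wrist camera it gives the pose at the moment of the call.
- env.close_job(): hands the job in, once; it reports no verdict.
The state is a dict: "time_s": time; "q": joint angles; "qvel": joint speeds; "joint_efforts": joint torques, N m; "position": TCP position; "tool_rot": TCP orientation; "ft_force": force on the tool from outside, world axes, zero at the start; "wrist_torque": the same for the moment, N m; "grip_width": finger opening in m.
Only numpy, scipy, OpenCV 4.12 (cv2) and the standard library are available. Lean on these libraries where they do the work, as an engineer would, in place of code of your own. Each camera call takes 0.05 s, during which the arm holds its last target. There are 200 camera calls.

## Working session

There is one attempt and no reset: what is moved stays moved. The work goes in short steps, Python scripts to look and compute and a tool call to move; the robot and the scene stay as the last step left them, time stands still between calls to the robot, and variables do not carry over. Pictures are saved under pics/ and viewed, about 8 in all and at most 12, crops included, and the job is handed in when it is done.

Besides the shell and the picture viewer there is one more tool, called after "Call:" as a command line: name --argument value ..., lists and objects as JSON in quotes. arm_command: Moves the arm, as the interface text tells. Its arguments: {"type":"object","properties":{"rows":{"type":"string"},"squeeze":{"type":"number"}},"required":["rows"]}

```bash
mkdir -p pics; ls
python3 - <<'E'
from rig import readout, eyes, env
import cv2
for n in ("top","scene"):
    cv2.imwrite(f"pics/{n}0.png",eyes.get_image(n)[:,:,::-1])
    print(n,eyes.camera_model(n))
print(readout.observe())
E
```

```text
pics
top {'mtx': array([[413.33291289,   0.        , 317.6913472 ],
       [  0.        , 413.33291289, 198.09099767],
       [  0.        ,   0.        ,   1.        ]]), 'view': array([[ 0.01366004, -0.99989186, -0.00544669, -0.01980461],
       [ 0.99027039,  0.01277377,  0.13856903, -0.61622025],
       [-0.13848448, -0.00728655,  0.9903378 , -1.01015215],
       [ 0.        ,  0.        ,  0.        ,  1.        ]])}
scene {'mtx': array([[439.42329981,   0.        , 320.35650079],
       [  0.        , 439.42329981, 201.75571739],
       [  0.        ,   0.        ,   1.        ]]), 'view': array([[-0.74803708,  0.66328798, -0.0221263 ,  0.45599789],
       [-0.42932942, -0.45822335,  0.77827219,  0.15013984],
       [ 0.5060798 ,  0.59167593,  0.62753711, -1.41434972],
       [ 0.        ,  0.        ,  0.        ,  1.        ]])}
{'time_s': 0.1, 'q': array([ 5.46997421e+01,  2.18376870e+01,  7.43794520e+01,  1.01588550e-03,
        8.38557662e+01, -1.23373402e+01]), 'qvel': array([ 0.01340921,  0.05343626, -0.12477945, -0.03060902,  0.06086707,
        0.05049664]), 'joint_efforts': array([ 4.63902194e-03, -4.49218404e+01, -2.31657869e+01, -9.41959411e-05,
        3.65053536e-03,  3.50440146e-06]), 'position': array([0.21445026, 0.5062194 , 0.24777392]), 'tool_rot': array([[-9.20756692e-01,  3.90136582e-01, -7.49678798e-04],
       [ 3.90137195e-01,  9.20756163e-01, -1.02829244e-03],
       [ 2.89096877e-04, -1.23928472e-03, -9.99999190e-01]]), 'ft_force': array([ 0.52279572, -0.73623537,  0.92760168]), 'wrist_torque': array([-0.00708383,  0.03977256,  0.02150685]), 'grip_width': 0.08578528537116183}
```

View pics/top0.png

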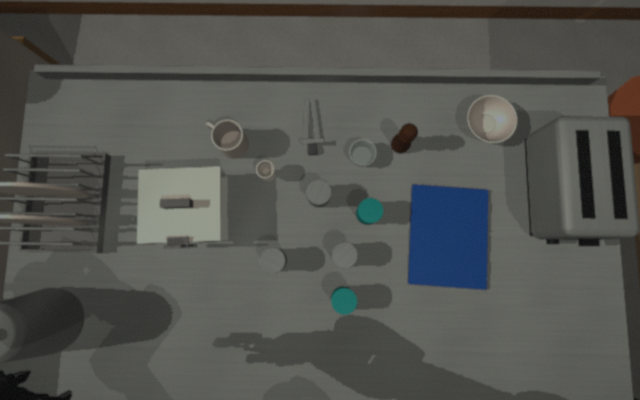

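View pics/scene0.png

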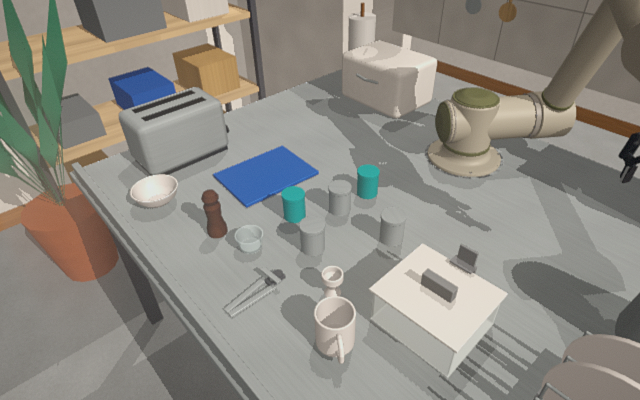

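Top view: lid at px (138–222, 167–243) with the latch at its bottom edge (-x). The grey tins are near (318,192), (344,255) and (273,260). The board is at (409–490, 184–290). The scene view agrees with this.

```bash
cat > h.py <<'E'
import numpy as np, cv2
from rig import readout, eyes, env
def ray(cm,u,v):
    V=cm['view'];R=V[:3,:3];o=-R.T@V[:3,3]
    d=np.linalg.inv(cm['mtx'])@[u,v,1.]; d=R.T@(d*[1,-1,-1]); return o,d
def at(cm,u,v,z):
    o,d=ray(cm,u,v); return o+d*(z-o[2])/d[2]
def proj(cm,p):
    c=cm['view'][:3,:3]@np.array(p)+cm['view'][:3,3]; q=cm['mtx']@(c*[1,-1,-1]); return q[:2]/q[2]
E
python3 - <<'E'
from h import *
im=cv2.imread('pics/top0.png'); cm=eyes.camera_model('top')
hsv=cv2.cvtColor(im,cv2.COLOR_BGR2HSV)
def big(m):
    c,_=cv2.findContours(m,cv2.RETR_EXTERNAL,cv2.CHAIN_APPROX_SIMPLE); return max(c,key=cv2.contourArea)
def rect(m,z,n):
    r=cv2.minAreaRect(big(m)); P=np.array([at(cm,*p,z) for p in cv2.boxPoints(r)])
    print(n,'ctr',P.mean(0).round(4),'edges',[(np.linalg.norm(P[i]-P[i-1]).round(4),np.degrees(np.arctan2(*(P[i]-P[i-1])[[1,0]])).round(1)) for i in range(4)])
rect(cv2.inRange(hsv,(105,150,60),(130,255,255)),.012,'board')
sub=np.zeros(im.shape[:2],np.uint8); sub[150:260,125:235]=1
g=im.min(2); 
m=((g>135)*sub*255).astype(np.uint8); m=cv2.morphologyEx(m,cv2.MORPH_CLOSE,np.ones((15,15)))
rect(m,.101,'lid')
bar=((g<100)*255).astype(np.uint8); b2=np.zeros_like(bar); b2[190:215,150:205]=bar[190:215,150:205]; rect(b2,.133,'bar')
gb=cv2.GaussianBlur(cv2.cvtColor(im,cv2.COLOR_BGR2GRAY),(3,3),0)
for (u,v) in ((318,192),(344,255),(273,260)):
    w=cv2.resize(gb[v-22:v+22,u-22:u+22],None,fx=4,fy=4,interpolation=cv2.INTER_CUBIC)
    c=cv2.HoughCircles(w,cv2.HOUGH_GRADIENT,1.5,200,param1=60,param2=12,minRadius=45,maxRadius=66)
    if c is not None:
        x,y,r=c[0,0]; print('tin',u-22+x/4,v-22+y/4,r/4,at(cm,u-22+x/4-.4,v-22+y/4-.4,.08).round(4))
    else: print('none')
for n,(u,v),z in (('latch',(178,241),.14),('eggcup',(265,169),.06),('mug',(228,135),.09),('mill',(404,137),.1),('opener',(312,130),.02),('ram',(362,152),.04),('turq1',(370,211),.08),('turq2',(344,301),.08)): print(n,at(cm,u,v,z).round(3))
crop=lambda a,b,c,d,k:cv2.resize(im[a:b,c:d],None,fx=k,fy=k,interpolation=cv2.INTER_CUBIC)
cv2.imwrite('pics/c.png',crop(100,320,120,400,2.8))
E
```

```text
board ctr [ 0.527  -0.3516  0.012 ] edges [(np.float64(0.1959), np.float64(88.6)), (np.float64(0.2595), np.float64(-3.3)), (np.float64(0.2025), np.float64(-91.6)), (np.float64(0.2592), np.float64(175.3))]
lid ctr [0.5883 0.3237 0.101 ] edges [(np.float64(0.1797), np.float64(4.2)), (np.float64(0.1952), np.float64(-89.3)), (np.float64(0.1793), np.float64(-177.3)), (np.float64(0.1903), np.float64(90.8))]
bar ctr [0.5888 0.3036 0.133 ] edges [(np.float64(0.0228), np.float64(6.6)), (np.float64(0.1029), np.float64(-86.4)), (np.float64(0.0228), np.float64(-174.2)), (np.float64(0.1025), np.float64(93.6))]
none
none
none
latch [0.5   0.305 0.14 ]
eggcup [0.687 0.123 0.06 ]
mug [0.765 0.213 0.09 ]
mill [ 0.763 -0.222  0.1  ]
opener [0.803 0.006 0.02 ]
ram [ 0.739 -0.125  0.04 ]
turq1 [ 0.581 -0.14   0.08 ]
turq2 [ 0.365 -0.078  0.08 ]
```

View pics/c.png

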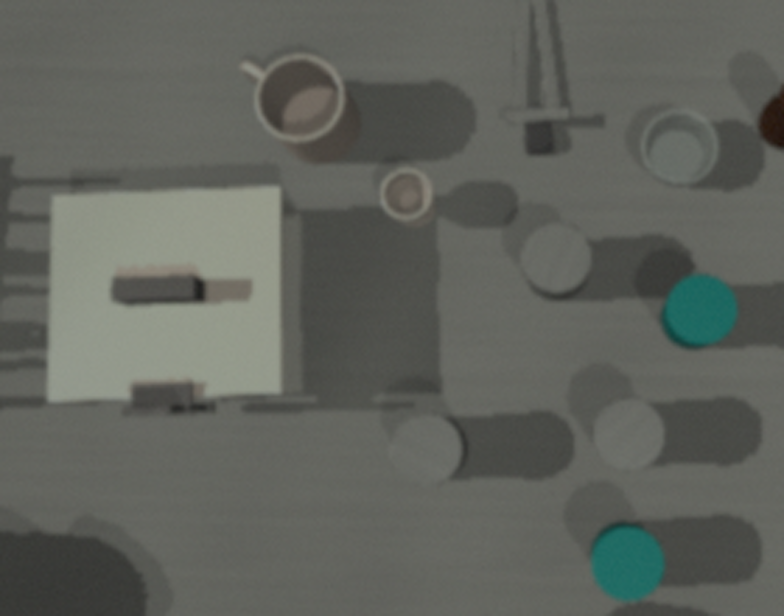

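The crop shows the three tin tops at full-frame px (318.9,191.8), (344.6,255) and (272.5,260). The lid bar is about (175,203) and the latch tab about (178,241).

Run:
```python
from h import *
cm=eyes.camera_model('top')
f=lambda c,z:at(cm,c[0]/2.8+120-.3,c[1]/2.8+100-.3,z)
C=[f(c,.101) for c in ((50,195),(280,185),(282,393),(48,403))]
print('lid',np.mean(C,0).round(4))
for i in range(4):
    d=C[i]-C[i-1]; print(np.linalg.norm(d).round(4),np.degrees(np.arctan2(d[1],d[0])).round(1))
for c in ((557,257),(629,434),(427,448)): print('tin',f(c,.08).round(4))
print('bar',f((110,277),.133),f((196,277),.133),f((195,300),.133),f((111,300),.133))
print('tab',[f(c,.145).round(4) for c in ((132,383),(193,383),(132,408),(193,406))])
print('cam',-cm['view'][:3,:3].T@cm['view'][:3,3])
w=eyes.camera_model('wrist'); o,d=ray(w,320,200); print('wrist cam',o,d, w['mtx'][0,0])
s=readout.observe(); R=np.array(s['tool_rot']); print('cam in tool',R.T@(o-s['position']),R.T@d)
```

```text
lid [0.5891 0.3222 0.101 ]
0.1801 3.7
0.2002 -86.7
0.1803 -176.8
0.1986 93.2
tin [ 0.6277 -0.014   0.08  ]
tin [ 0.4743 -0.078   0.08  ]
tin [0.46   0.0956 0.08  ]
bar [0.59778339 0.35775214 0.133     ] [0.59870928 0.28601395 0.133     ] [0.57943504 0.28575367 0.133     ] [0.57852551 0.35562841 0.133     ]
tab [array([0.5096, 0.3293, 0.145 ]), array([0.5103, 0.2797, 0.145 ]), array([0.4895, 0.328 , 0.145 ]), array([0.4917, 0.2786, 0.145 ])]
cam [ 0.47060481 -0.01929153  1.08567304]
wrist cam [0.14931477 0.53218905 0.37360463] [ 0.24802655 -0.10742623 -0.96277896] 359.07256179151193
cam in tool [ 0.07014204 -0.00165595 -0.12580848] [-2.70561410e-01 -9.55979439e-04  9.62702705e-01]
```

Sizes fit (lid 180 x 200 mm, yaw about 3.4°). First I turn the tool so the jaws lie along the bin's x.

Call:
arm_command --rows "1 0 0 0 0 0 7.1; 1 0 0 0 0 0 7.1; 1 0 0 0 0 0 7.1; 1 0 0 0 0 0 7.1; 1 0 0 0 0 0 7.1"

```text
time_s: 0.52
position: [0.2145, 0.5063, 0.2479]
tool_rot: [[-0.518, 0.856, -0.001], [0.856, 0.518, -0.001], [-0.0, -0.001, -1.0]]
ft_force: [-0.3, 0.6, -0.3]
grip_width: 0.0257
```

Call:
arm_command --rows "1 0 0 0 0 0 7.1; 1 0 0 0 0 0 7.1; 1 0 0 0 0 0 7.1; 1 0 0 0 0 0 6.8; 1 0 0 0 0 0 0"

```text
time_s: 0.93
position: [0.2145, 0.5063, 0.248]
tool_rot: [[-0.056, 0.998, -0.001], [0.998, 0.056, -0.001], [-0.001, -0.001, -1.0]]
ft_force: [0.4, 0.0, 0.5]
grip_width: -0.0003
```

Call:
arm_command --rows "1 -20.5 31.3 0 0 0 0; 1 -20.5 31.3 0 0 0 0; 1 -20.5 31.3 0 0 0 0; 1 -20.5 31.3 0 0 0 0; 1 -20.5 31.3 0 0 0 0"

```text
time_s: 1.35
position: [0.3782, 0.4123, 0.2482]
tool_rot: [[-0.064, 0.998, -0.0], [0.998, 0.064, -0.0], [-0.0, -0.0, -1.0]]
ft_force: [0.2, 1.0, 0.5]
grip_width: -0.0005
```

Call:
arm_command --rows "1 -20.5 31.3 0 0 0 0; 1 -20.5 31.3 0 0 0 0; 1 -20.5 31.3 0 0 0 0; 1 -20.5 31.3 0 0 0 0; 1 -20.5 31.3 0 0 0 0"

```text
time_s: 1.77
position: [0.5407, 0.3193, 0.2481]
tool_rot: [[-0.064, 0.998, -0.001], [0.998, 0.064, -0.0], [-0.0, -0.001, -1.0]]
ft_force: [-0.4, 0.7, -0.9]
grip_width: 0.0002
```

Run:
```python
from h import *
im=eyes.get_image('wrist'); cm=eyes.camera_model('wrist'); cv2.imwrite('pics/w1.png',im[:,:,::-1])
print(readout.observe()['position'])
print({n:proj(cm,p).round(0) for n,p in dict(bar=(.589,.322,.133),tab=(.491,.316,.145),lidc=(.505,.227,.101)).items()})
```

```text
[0.54587264 0.31544362 0.24712638]
{'bar': array([386., 194.]), 'tab': array([241., 199.]), 'lidc': array([268., 287.])}
```

View pics/w1.png

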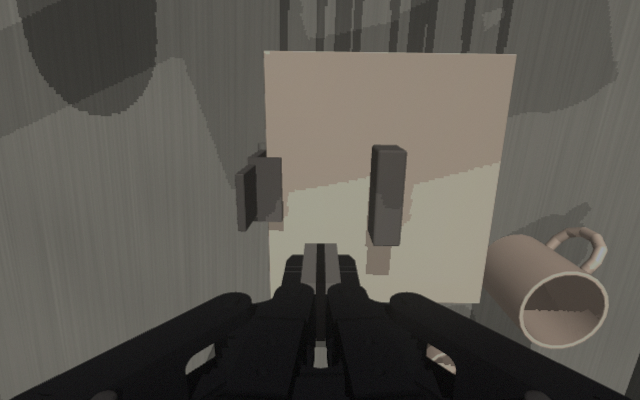

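Wrist view: bar top centred at px (391,198) against a predicted (386,194), so it is about 3 mm further in +x. The tab's top edge is at (240,199), as predicted. Now descend and push outward.

Call:
arm_command --rows "1 0 -5 38.5 0 0 0; 1 0 0 38.5 0 0 0; 1 0 0 38.5 0 0 0; 1 0 0 0 0 0 0"

```text
time_s: 2.15
position: [0.5311, 0.3188, 0.1254]
tool_rot: [[-0.063, 0.998, -0.013], [0.998, 0.063, -0.005], [-0.004, -0.013, -1.0]]
ft_force: [-0.4, -0.2, -0.9]
grip_width: 0.0001
```

Call:
arm_command --rows "1 0 -20 0 0 0 0; 1 0 -20 0 0 0 0; 1 0 -18 0 0 0 0; 1 0 -15 0 0 0 0; 1 0 -15 0 0 0 0"

```text
time_s: 2.57
position: [0.4463, 0.3153, 0.135]
tool_rot: [[-0.063, 0.998, 0.002], [0.998, 0.063, 0.001], [0.001, 0.002, -1.0]]
ft_force: [-0.2, 0.4, 0.0]
grip_width: 0.0003
```

Call:
arm_command --rows "1 0 -15 0 0 0 0; 1 0 -10 0 0 0 0; 1 0 0 -41 0 0 0; 1 0 0 -41 0 0 0; 1 0 0 -30 0 0 0"

```text
time_s: 2.98
position: [0.4218, 0.3138, 0.2495]
tool_rot: [[-0.062, 0.998, 0.004], [0.998, 0.062, 0.002], [0.002, 0.004, -1.0]]
ft_force: [0.6, 0.2, -0.8]
grip_width: 0.0001
```

Run:
```python
from h import *
im=eyes.get_image('wrist'); cm=eyes.camera_model('wrist'); s=eyes.get_image('scene')
im=np.vstack([np.hstack([im[:,:,::-1][::2,::2],s[:,:,::-1][::2,::2]]),cv2.resize(s[200:400,320:,::-1],(640,400))])
cv2.imwrite('pics/w2.png',im)
print(readout.observe()['position'])
```

```text
[0.42319919 0.31437551 0.25137397]
```

View pics/w2.png

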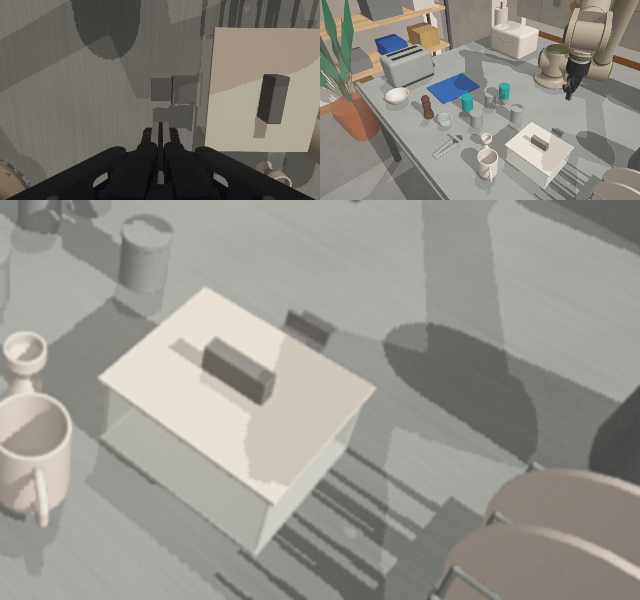

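The latch has swung down, and its tab now lies outside at px (185,88) of the wrist half-image. Lid next.

Call:
arm_command --rows "0 -1 34 0 0 0 0; 0 -1 34 0 0 0 0; 0 -1 34 0 0 0 0; 0 -1 34 0 0 0 0; 0 -1 32 0 0 0 0"

```text
time_s: 3.5
position: [0.5911, 0.3184, 0.2451]
tool_rot: [[-0.061, 0.998, 0.0], [0.998, 0.061, -0.0], [-0.0, 0.0, -1.0]]
ft_force: [0.1, 0.5, 0.5]
grip_width: 0.0604
```

Call:
arm_command --rows "0 0 0 35 0 0 0; 0 0 0 35 0 0 0; 0 0 0 30 0 0 0; 0 0 0 15 0 0 0; 0 0 0 10 0 0 0"

```text
time_s: 3.92
position: [0.5888, 0.3182, 0.1174]
tool_rot: [[-0.061, 0.998, -0.004], [0.998, 0.061, -0.001], [-0.001, -0.004, -1.0]]
ft_force: [-0.0, 0.6, 0.7]
grip_width: 0.0851
```

Call:
arm_command --rows "0 0 0 0 0 0 0; 0 0 0 0 0 0 0; 0 0 0 0 0 0 0"

```text
time_s: 4.17
position: [0.5902, 0.3188, 0.1216]
tool_rot: [[-0.06, 0.998, 0.003], [0.998, 0.06, 0.001], [0.001, 0.003, -1.0]]
ft_force: [0.1, -0.3, 0.1]
grip_width: 0.085
```

Close, then lift gently.

Call:
arm_command --rows "1 0 0 0 0 0 0; 1 0 0 0 0 0 0; 1 0 0 0 0 0 0; 1 0 0 0 0 0 0; 1 0 0 0 0 0 0" --squeeze 60

```text
time_s: 4.58
position: [0.5895, 0.3185, 0.1201]
tool_rot: [[-0.06, 0.998, 0.0], [0.998, 0.06, 0.0], [0.0, 0.0, -1.0]]
ft_force: [-0.5, 0.2, 0.1]
grip_width: 0.0254
```

Call:
arm_command --rows "1 0 0 0 0 0 0; 1 0 0 -5 0 0 0; 1 0 0 -10 0 0 0; 1 0 0 -15 0 0 0; 1 0 0 -20 0 0 0"

```text
time_s: 5.0
position: [0.589, 0.3184, 0.1698]
tool_rot: [[-0.06, 0.998, -0.002], [0.998, 0.06, -0.001], [-0.001, -0.002, -1.0]]
ft_force: [-0.1, 0.2, -1.5]
grip_width: 0.0193
```

Call:
arm_command --rows "1 0 0 -20 0 0 0; 1 0 0 -20 0 0 0; 1 0 0 -15 0 0 0; 1 0 0 -10 0 0 0; 1 0 0 0 0 0 0"

```text
time_s: 5.42
position: [0.59, 0.3187, 0.2377]
tool_rot: [[-0.06, 0.998, 0.004], [0.998, 0.06, 0.001], [0.001, 0.004, -1.0]]
ft_force: [0.2, 0.3, -0.8]
grip_width: 0.0187
```

Call:
arm_command --rows "1 -15 -2.3 0 0 0 0; 1 -30 -4.6 0 0 0 0; 1 -33 -5.1 0 0 0 0; 1 -33 -5.1 0 0 0 0; 1 -33 -5.1 0 0 0 0"

```text
time_s: 5.83
position: [0.5752, 0.1721, 0.2338]
tool_rot: [[-0.06, 0.998, -0.002], [0.998, 0.06, -0.0], [-0.0, -0.002, -1.0]]
ft_force: [0.8, -0.7, 0.3]
grip_width: 0.0198
```

Call:
arm_command --rows "1 -33 -5.1 0 0 0 0; 1 -33 -5.1 0 0 0 0; 1 -33 -5.1 0 0 0 0; 1 -33 -5.1 0 0 0 0; 1 -33 -5.1 0 0 0 0"

```text
time_s: 6.25
position: [0.5596, 0.0058, 0.234]
tool_rot: [[-0.06, 0.998, -0.002], [0.998, 0.06, 0.0], [0.0, -0.002, -1.0]]
ft_force: [0.8, 0.1, -2.4]
grip_width: 0.0194
```

Call:
arm_command --rows "1 -33 -5.1 0 0 0 0; 1 -33 -5.1 0 0 0 0; 1 -33 -5.1 0 0 0 0; 1 -33 -5.1 0 0 0 0; 1 -33 -5.1 0 0 0 0"

```text
time_s: 6.67
position: [0.5441, -0.1604, 0.234]
tool_rot: [[-0.06, 0.998, -0.001], [0.998, 0.06, 0.001], [0.001, -0.001, -1.0]]
ft_force: [0.5, -0.1, -1.9]
grip_width: 0.0194
```

Call:
arm_command --rows "1 -33 -5.1 0 0 0 0; 1 -33 -5.1 0 0 0 0; 1 -33 -5.1 0 0 0 0; 1 -33 -5.1 0 0 0 0; 1 -33 -5.1 0 0 0 0"

```text
time_s: 7.08
position: [0.5286, -0.3266, 0.2338]
tool_rot: [[-0.06, 0.998, -0.001], [0.998, 0.06, 0.001], [0.001, -0.001, -1.0]]
ft_force: [0.6, 0.0, -2.5]
grip_width: 0.0193
```

Call:
arm_command --rows "1 -20 -3.1 0 0 0 0; 1 -10 -1.5 0 0 0 0; 1 0 0 0 0 0 0; 1 0 0 0 0 0 0; 1 0 0 0 0 0 0"

```text
time_s: 7.5
position: [0.5268, -0.3539, 0.2347]
tool_rot: [[-0.061, 0.998, -0.0], [0.998, 0.061, 0.001], [0.001, -0.0, -1.0]]
ft_force: [1.0, -0.3, -0.7]
grip_width: 0.0194
```

Call:
arm_command --rows "1 0 0 30 0 0 0; 1 0 0 35 0 0 0; 1 0 0 35 0 0 0; 1 0 0 30 0 0 0; 1 0 0 20 0 0 0"

```text
time_s: 7.92
position: [0.5261, -0.3529, 0.0821]
tool_rot: [[-0.062, 0.998, -0.003], [0.998, 0.062, 0.003], [0.003, -0.002, -1.0]]
ft_force: [0.0, 0.1, -1.9]
grip_width: 0.0194
```

Call:
arm_command --rows "1 0 0 14 0 0 0; 1 0 0 8 0 0 0; 1 0 0 6 0 0 0; 1 0 0 4 0 0 0; 1 0 0 2 0 0 0"

```text
time_s: 8.33
position: [0.5269, -0.3552, 0.0512]
tool_rot: [[-0.06, 0.998, 0.001], [0.998, 0.06, -0.001], [-0.001, 0.001, -1.0]]
ft_force: [0.5, 0.3, -1.4]
grip_width: 0.0188
```

Call:
arm_command --rows "1 0 0 2 0 0 0; 1 0 0 1 0 0 0; 1 0 0 0 0 0 0; 1 0 0 0 0 0 0"

```text
time_s: 8.67
position: [0.5266, -0.3556, 0.0482]
tool_rot: [[-0.06, 0.998, 0.0], [0.998, 0.06, -0.0], [-0.0, 0.0, -1.0]]
ft_force: [-0.1, 1.4, -2.4]
grip_width: 0.019
```

Call:
arm_command --rows "1 0 0 1.5 0 0 0; 1 0 0 1.5 0 0 0; 1 0 0 0 0 0 0; 1 0 0 0 0 0 0"

```text
time_s: 9.0
position: [0.5266, -0.3556, 0.0451]
tool_rot: [[-0.06, 0.998, 0.0], [0.998, 0.06, -0.0], [-0.0, 0.0, -1.0]]
ft_force: [-0.5, 0.4, 1.8]
grip_width: 0.0191
```

Call:
arm_command --rows "0 0 0 0 0 0 0; 0 0 0 0 0 0 0; 0 0 0 0 0 0 0; 0 0 0 0 0 0 0; 0 0 0 0 0 0 0"

```text
time_s: 9.42
position: [0.5265, -0.3555, 0.0448]
tool_rot: [[-0.06, 0.998, -0.0], [0.998, 0.06, 0.0], [0.0, -0.0, -1.0]]
ft_force: [0.9, 0.6, -0.5]
grip_width: 0.078
```

Call:
arm_command --rows "0 0 0 -15 0 0 0; 0 0 0 -35 0 0 0; 0 0 0 -40 0 0 0; 0 0 0 -40 0 0 0; 0 0 0 -40 0 0 0"

```text
time_s: 9.83
position: [0.5262, -0.3552, 0.2168]
tool_rot: [[-0.06, 0.998, -0.0], [0.998, 0.06, 0.0], [0.0, -0.0, -1.0]]
ft_force: [0.8, -0.5, -0.8]
grip_width: 0.0853
```

Run:
```python
from h import *
im=eyes.get_image('top'); s=eyes.get_image('scene'); cv2.imwrite('pics/t3.png',np.vstack([im[100:320,120:520,::-1],s[120:320,150:550,::-1]]))
cm=eyes.camera_model('top')
g=im.min(2).copy(); g[:,:400]=0;g[:,525:]=0;g[:150]=0;g[320:]=0
c,_=cv2.findContours(cv2.morphologyEx(((g>110)*255).astype(np.uint8),cv2.MORPH_CLOSE,np.ones((13,13))),0,2)
c=max(c,key=cv2.contourArea);P=np.array([at(cm,*p,.026) for p in cv2.boxPoints(cv2.minAreaRect(c))]);print(P,P.mean(0))
print(readout.observe()['position'],readout.observe()['ft_force'],readout.observe()['q'])
```

```text
[[ 0.61152393 -0.24695109  0.026     ]
 [ 0.62046881 -0.43427238  0.026     ]
 [ 0.44040508 -0.4330084   0.026     ]
 [ 0.43164836 -0.25006292  0.026     ]] [ 0.52601154 -0.3410737   0.026     ]
[ 0.52803904 -0.35682172  0.22224014] [-0.05398118  0.47957316 -0.45388591] [-4.46741574e+01  3.14089203e+01  6.23505019e+01  2.07160948e-03
  8.54848487e+01 -4.81200632e+01]
```

View pics/t3.png

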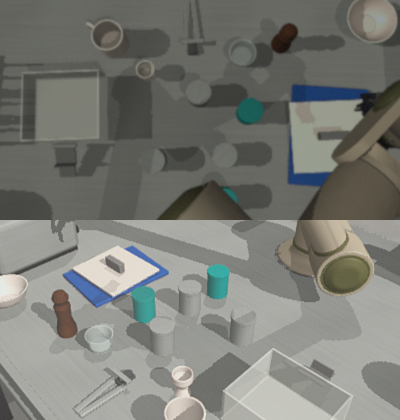

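The lid lies flat near the board's middle (about (.526,-.35)), and the bin is open with the latch down. Next, above tin B.

Call:
arm_command --rows "0 25 -3 0 0 0 0; 0 40 -5.5 0 0 0 0; 0 40 -5.5 0 0 0 0; 0 40 -5.5 0 0 0 0; 0 40 -5.5 0 0 0 0"

```text
time_s: 10.35
position: [0.4895, -0.1706, 0.2144]
tool_rot: [[-0.059, 0.998, -0.0], [0.998, 0.059, 0.0], [0.0, -0.0, -1.0]]
ft_force: [0.8, 0.1, 0.6]
grip_width: 0.0854
```

Call:
arm_command --rows "0 40 -5.5 0 0 0 0; 0 40 -5 0 0 0 0; 0 17 -1.5 0 0 0 0; 0 0 0 0 0 0 0; 0 0 0 0 0 0 0"

```text
time_s: 10.77
position: [0.4727, -0.0758, 0.2148]
tool_rot: [[-0.062, 0.998, 0.0], [0.998, 0.062, -0.0], [-0.0, 0.0, -1.0]]
ft_force: [-0.4, -0.1, 0.3]
grip_width: 0.0854
```

Run:
```python
from h import *
cm=eyes.camera_model('wrist');im=eyes.get_image('wrist')[:,:,::-1].copy()
for p in ((.4743,-.078,.08),(.6277,-.014,.08),(.46,.0956,.08)):
    q=proj(cm,p); print(q.round(0)); 
    if abs(q).max()<2000: cv2.drawMarker(im,tuple(int(x) for x in q),(0,0,255),0,12)
cv2.imwrite('pics/w4.png',im); s=readout.observe(); print(s['position'],s['tool_rot'][:2,0])
```

```text
[325. 196.]
[547. 122.]
[321. -76.]
[ 0.47289644 -0.0766334   0.21475343] [-0.0602962   0.99818042]
```

View pics/w4.png

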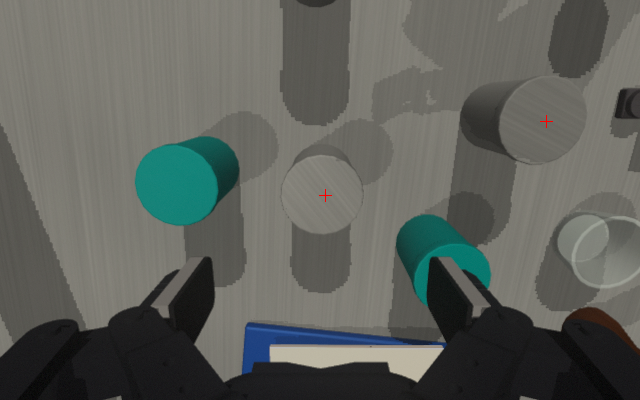

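Tin B's centre is at (321.5,195) against a marker at (325,196), so 2 mm off. That is well within the jaw clearance. Descend, grip and lift.

Call:
arm_command --rows "0 -1 0 25 0 0 0; 0 0 0 40 0 0 0; 0 0 0 40 0 0 0; 0 0 0 32 0 0 0; 0 0 0 18 0 0 0"

```text
time_s: 11.23
position: [0.4716, -0.0782, 0.0563]
tool_rot: [[-0.058, 0.998, -0.004], [0.998, 0.058, 0.002], [0.002, -0.004, -1.0]]
ft_force: [-0.2, 0.0, 0.0]
grip_width: 0.0853
```

Call:
arm_command --rows "0 0 0 10 0 0 0; 0 0 0 6 0 0 0; 0 0 0 0 0 0 0; 1 0 0 0 0 0 0; 1 0 0 0 0 0 0" --squeeze 40

```text
time_s: 11.65
position: [0.4732, -0.0778, 0.0445]
tool_rot: [[-0.059, 0.998, 0.001], [0.998, 0.059, -0.001], [-0.001, 0.001, -1.0]]
ft_force: [0.1, 0.0, 1.4]
grip_width: 0.0641
```

Call:
arm_command --rows "1 0 0 0 0 0 0; 1 0 0 0 0 0 0; 1 0 0 0 0 0 0; 1 0 0 -8 0 0 0; 1 0 0 -12 0 0 0"

```text
time_s: 12.07
position: [0.4719, -0.0768, 0.0636]
tool_rot: [[-0.06, 0.998, -0.003], [0.998, 0.06, 0.001], [0.001, -0.003, -1.0]]
ft_force: [0.6, 0.5, -3.2]
grip_width: 0.0595
```

Call:
arm_command --rows "1 0 0 -10 0 0 0; 1 0 0 0 0 0 0; 1 0 0 0 0 0 0; 1 0 0 0 0 0 0; 1 0 0 0 0 0 0"

```text
time_s: 12.48
position: [0.4723, -0.077, 0.0733]
tool_rot: [[-0.06, 0.998, -0.001], [0.998, 0.06, 0.001], [0.001, -0.001, -1.0]]
ft_force: [-0.2, 1.0, -3.3]
grip_width: 0.0589
```

```bash
cat > weigh.py <<'E'
from h import *
F=[];E=[]
for i in range(12):
    eyes.get_image('top'); s=readout.observe(); F.append(s['ft_force'][2]); E.append(s['joint_efforts'][1:3])
print('Fz',np.mean(F).round(2),'+-',(np.std(F)/12**.5).round(2),'eff',np.mean(E,0).round(2),s['position'].round(4),s['grip_width'],s['time_s'])
E
python3 weigh.py
```

```text
Fz -3.02 +- 0.11 eff [-43.2  -15.64] [ 0.4727 -0.0772  0.0738] 0.058925621167735746 13.0833
```

B reads 3.0 N, so it is full. Set it back and go to tin C.

Call:
arm_command --rows "1 0 0 10 0 0 0; 1 0 0 10 0 0 0; 1 0 0 5 0 0 0; 1 0 0 3 0 0 0; 1 0 0 1.5 0 0 0"

```text
time_s: 13.5
position: [0.4726, -0.0771, 0.0446]
tool_rot: [[-0.06, 0.998, -0.001], [0.998, 0.06, 0.0], [0.0, -0.001, -1.0]]
ft_force: [-7.1, 2.6, 20.1]
grip_width: 0.0592
```

Call:
arm_command --rows "1 0 0 0.5 0 0 0; 1 0 0 0 0 0 0; 0 0 0 0 0 0 0; 0 0 0 0 0 0 0; 0 0 0 0 0 0 0"

```text
time_s: 13.92
position: [0.4731, -0.0773, 0.0442]
tool_rot: [[-0.06, 0.998, 0.001], [0.998, 0.06, -0.0], [-0.001, 0.001, -1.0]]
ft_force: [0.6, -1.0, -0.1]
grip_width: 0.0853
```

Call:
arm_command --rows "0 0 0 0 0 0 0; 0 0 0 -25 0 0 0; 0 0 0 -40 0 0 0; 0 0 0 -40 0 0 0; 0 0 0 -40 0 0 0"

```text
time_s: 14.33
position: [0.4723, -0.077, 0.1907]
tool_rot: [[-0.06, 0.998, -0.0], [0.998, 0.06, 0.0], [0.0, -0.0, -1.0]]
ft_force: [0.3, -0.6, -0.6]
grip_width: 0.0853
```

Call:
arm_command --rows "0 35 -0.7 -10 0 0 0; 0 40 -0.8 0 0 0 0; 0 40 -0.8 0 0 0 0; 0 40 -0.8 0 0 0 0; 0 19 -0.5 0 0 0 0"

```text
time_s: 14.75
position: [0.4577, 0.0996, 0.1991]
tool_rot: [[-0.062, 0.998, 0.0], [0.998, 0.062, 0.001], [0.001, 0.0, -1.0]]
ft_force: [-0.3, 0.1, -0.2]
grip_width: 0.0854
```

Call:
arm_command --rows "0 0 0 0 0 0 0; 0 0 0 0 0 0 0; 0 0 0 0 0 0 0"

```text
time_s: 15.0
position: [0.4588, 0.0958, 0.1988]
tool_rot: [[-0.06, 0.998, 0.0], [0.998, 0.06, -0.0], [-0.0, 0.0, -1.0]]
ft_force: [-0.3, 0.1, 0.7]
grip_width: 0.0853
```

Run:
```python
from h import *
cm=eyes.camera_model('wrist');im=eyes.get_image('wrist')[:,:,::-1].copy()
for p in ((.472,-.077,.08),(.6257,-.014,.08),(.458,.0956,.08)):
    q=proj(cm,p); print(q.round(0)); 
    if abs(q).max()<2000: cv2.drawMarker(im,tuple(int(x) for x in q),(0,0,255),0,12)
cv2.imwrite('pics/w5.png',im); s=readout.observe(); print(s['position'],s['tool_rot'][:2,0])
```

```text
[326. 398.]
[524. 343.]
[322. 199.]
[0.45889735 0.09546768 0.19879621] [-0.05895578  0.99826057]
```

View pics/w5.png

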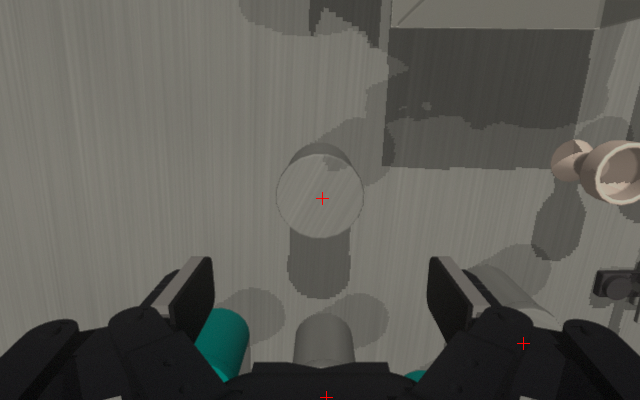

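Tin C is at (320,196), within 2 mm of the marker, and B stands upright behind. Grip and weigh.

Call:
arm_command --rows "0 0 0 25 0 0 0; 0 0 0 40 0 0 0; 0 0 0 36 0 0 0; 0 0 0 25 0 0 0; 0 0 0 15 0 0 0"

```text
time_s: 15.47
position: [0.4578, 0.0951, 0.0552]
tool_rot: [[-0.058, 0.998, -0.004], [0.998, 0.058, 0.0], [0.0, -0.004, -1.0]]
ft_force: [-0.2, 0.8, 0.1]
grip_width: 0.0851
```

Call:
arm_command --rows "0 0 0 9 0 0 0; 0 0 0 5 0 0 0; 0 0 0 0 0 0 0; 1 0 0 0 0 0 0; 1 0 0 0 0 0 0" --squeeze 40

```text
time_s: 15.88
position: [0.4593, 0.0961, 0.0448]
tool_rot: [[-0.06, 0.998, 0.002], [0.998, 0.06, -0.0], [-0.0, 0.002, -1.0]]
ft_force: [-1.4, -0.6, -0.4]
grip_width: 0.0641
```

Call:
arm_command --rows "1 0 0 0 0 0 0; 1 0 0 0 0 0 0; 1 0 0 0 0 0 0; 1 0 0 -8 0 0 0; 1 0 0 -12 0 0 0"

```text
time_s: 16.3
position: [0.4584, 0.0963, 0.0644]
tool_rot: [[-0.06, 0.998, -0.001], [0.998, 0.06, 0.0], [0.0, -0.001, -1.0]]
ft_force: [-0.6, -0.3, -0.5]
grip_width: 0.0599
```

Call:
arm_command --rows "1 0 0 -10 0 0 0; 1 0 0 0 0 0 0; 1 0 0 0 0 0 0; 1 0 0 0 0 0 0; 1 0 0 0 0 0 0"

```text
time_s: 16.72
position: [0.4585, 0.0963, 0.0735]
tool_rot: [[-0.06, 0.998, -0.001], [0.998, 0.06, 0.0], [0.0, -0.001, -1.0]]
ft_force: [-0.0, -0.8, -0.1]
grip_width: 0.0597
```

```bash
python3 weigh.py
```

```text
Fz -0.22 +- 0.17 eff [-40.95 -14.74] [0.4587 0.0963 0.0738] 0.059578002007363275 17.3167
```

C reads 0.2 ± 0.2 N, so it is the empty one. Lift it and carry it over the bin.

Call:
arm_command --rows "1 0 0 -15 0 0 0; 1 0 0 -30 0 0 0; 1 0 0 -35 0 0 0; 1 0 0 -25 0 0 0; 1 0 0 -10 0 0 0"

```text
time_s: 17.73
position: [0.4597, 0.0963, 0.1923]
tool_rot: [[-0.06, 0.998, 0.006], [0.998, 0.06, -0.0], [-0.001, 0.006, -1.0]]
ft_force: [0.1, 0.8, -0.1]
grip_width: 0.0596
```

Call:
arm_command --rows "1 12 8 0 0 0 0; 1 27 18 0 0 0 0; 1 27 18 0 0 0 0; 1 27 18 0 0 0 0; 1 27 18 0 0 0 0"

```text
time_s: 18.15
position: [0.5318, 0.2222, 0.1888]
tool_rot: [[-0.06, 0.998, -0.0], [0.998, 0.06, -0.0], [-0.0, -0.0, -1.0]]
ft_force: [0.9, -0.4, -0.5]
grip_width: 0.0599
```

Call:
arm_command --rows "1 27 18 0 0 0 0; 1 27 18 0 0 0 0; 1 27 18 0 0 0 0; 1 16 10.5 0 0 0 0; 1 0 0 0 0 0 0"

```text
time_s: 18.57
position: [0.5906, 0.3245, 0.1876]
tool_rot: [[-0.063, 0.998, -0.0], [0.998, 0.063, 0.001], [0.001, -0.0, -1.0]]
ft_force: [0.3, -0.1, -0.9]
grip_width: 0.0596
```

Call:
arm_command --rows "1 0 0 0 0 0 0; 1 0 0 0 0 0 0; 1 0 0 0 0 0 0"

```text
time_s: 18.82
position: [0.5897, 0.3207, 0.189]
tool_rot: [[-0.059, 0.998, -0.0], [0.998, 0.059, -0.0], [-0.0, -0.0, -1.0]]
ft_force: [0.9, -0.1, -0.2]
grip_width: 0.0596
```

Run:
```python
from h import *
cv2.imwrite('pics/w6.png',np.vstack([eyes.get_image('wrist')[:,:,::-1],eyes.get_image('scene')[180:380,0:640,::-1]])); print(readout.observe()['position'])
```

```text
[0.58979242 0.32076331 0.18923898]
```

View pics/w6.png

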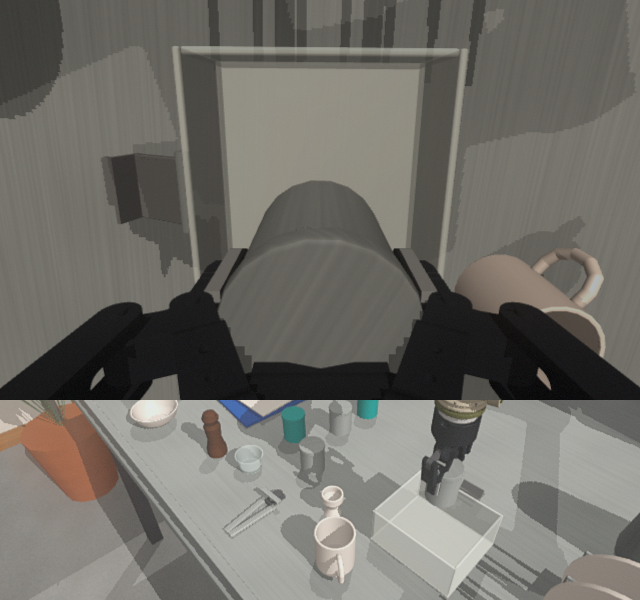

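The tin is centred over the bin, whose rim spans px 180–465 around the tool at 320. Lower it.

Call:
arm_command --rows "1 0 0 15 0 0 0; 1 0 0 25 0 0 0; 1 0 0 30 0 0 0; 1 0 0 25 0 0 0; 1 0 0 18 0 0 0"

```text
time_s: 19.33
position: [0.5891, 0.3207, 0.0737]
tool_rot: [[-0.059, 0.998, -0.002], [0.998, 0.059, -0.001], [-0.001, -0.002, -1.0]]
ft_force: [-0.3, 0.6, -0.2]
grip_width: 0.0595
```

Call:
arm_command --rows "1 0 0 12 0 0 0; 1 0 0 7 0 0 0; 1 0 0 4 0 0 0; 1 0 0 0 0 0 0; 1 0 0 0 0 0 0"

```text
time_s: 19.75
position: [0.5904, 0.3217, 0.0539]
tool_rot: [[-0.06, 0.998, 0.002], [0.998, 0.06, 0.001], [0.0, 0.002, -1.0]]
ft_force: [-0.4, -0.3, 0.0]
grip_width: 0.0599
```

Call:
arm_command --rows "1 0 0 1 0 0 0; 1 0 0 1 0 0 0; 1 0 0 0 0 0 0; 1 0 0 0 0 0 0"

```text
time_s: 20.08
position: [0.59, 0.3216, 0.0511]
tool_rot: [[-0.06, 0.998, 0.0], [0.998, 0.06, 0.0], [0.0, 0.0, -1.0]]
ft_force: [-0.0, 0.3, -0.9]
grip_width: 0.0595
```

Call:
arm_command --rows "1 0 0 1 0 0 0; 1 0 0 0.7 0 0 0; 1 0 0 0 0 0 0; 1 0 0 0 0 0 0"

```text
time_s: 20.42
position: [0.59, 0.3217, 0.0501]
tool_rot: [[-0.06, 0.998, 0.001], [0.998, 0.06, 0.0], [0.0, 0.001, -1.0]]
ft_force: [-3.0, -1.5, 6.7]
grip_width: 0.0599
```

Call:
arm_command --rows "0 0 0 0 0 0 0; 0 0 0 0 0 0 0; 0 0 0 0 0 0 0; 0 0 0 0 0 0 0; 0 0 0 0 0 0 0"

```text
time_s: 20.83
position: [0.5899, 0.3215, 0.049]
tool_rot: [[-0.06, 0.998, -0.0], [0.998, 0.06, -0.0], [-0.0, -0.0, -1.0]]
ft_force: [0.3, 0.4, 0.7]
grip_width: 0.0852
```

Call:
arm_command --rows "0 0 0 -20 0 0 0; 0 0 0 -35 0 0 0; 0 0 0 -40 0 0 0; 0 0 0 -40 0 0 0; 0 0 0 -20 0 0 0"

```text
time_s: 21.25
position: [0.5908, 0.3219, 0.2097]
tool_rot: [[-0.06, 0.998, 0.007], [0.998, 0.06, 0.002], [0.002, 0.007, -1.0]]
ft_force: [0.6, -0.1, -0.1]
grip_width: 0.0855
```

Call:
arm_command --rows "0 0 0 -20 0 0 0; 0 0 0 0 0 0 0; 0 0 0 0 0 0 0"

```text
time_s: 21.5
position: [0.5901, 0.3216, 0.2246]
tool_rot: [[-0.06, 0.998, 0.002], [0.998, 0.06, 0.001], [0.0, 0.002, -1.0]]
ft_force: [-0.3, -0.1, -0.4]
grip_width: 0.0853
```

Run:
```python
from h import *
cv2.imwrite('pics/w7.png',np.vstack([np.hstack([eyes.get_image('wrist')[::2,::2,::-1],eyes.get_image('top')[::2,::2,::-1]]),eyes.get_image('scene')[:,:,::-1]])); print(readout.observe()['position'],readout.observe()['ft_force'])
```

```text
[0.58950161 0.32138606 0.22229531] [ 0.35260963  0.19899214 -0.20025278]
```

View pics/w7.png

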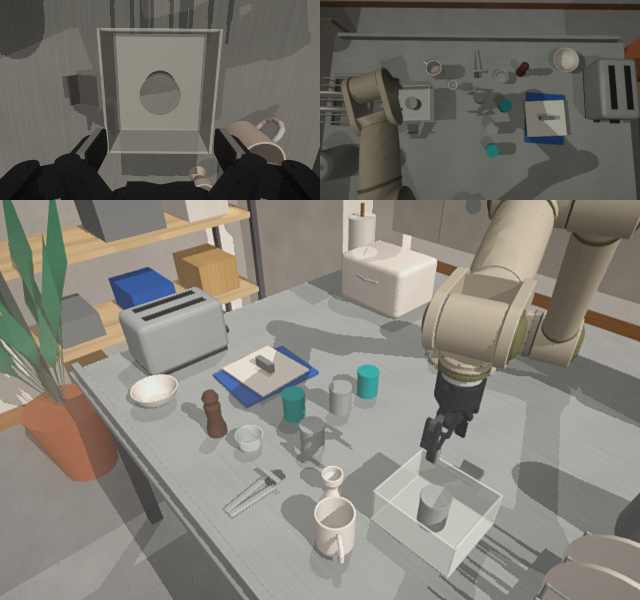

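The tin stands upright in the middle of the bin, the lid lies flat on the board, and the other tins and the bystanders haven't moved. Handing in.

```bash
python3 -c "
from rig import env; print(env.close_job())"
```

```text
the job is handed in; nothing more can be done
None
```

I opened the latch, laid the lid on the board, and stood the empty canister in the bin. I handed the job in at about 22 s of the 72 s allowed; the hand-in reports no verdict.

- **Lid:** it was lowered onto the board until it touched, with the gripper about 4 mm from the board's centre. It looks flat in the pictures. A rough colour measurement, with the arm partly in view, put it about 11 mm off centre, well inside the 80 mm limit.
- **Weights:** tin_a, tin_b and tin_c can't be told apart, so I name the canisters by place. The one at (0.47, -0.08) read 3.0 N, so it is full, and I set it back within about 1 mm. The one at (0.46, 0.10) read 0.2 ± 0.2 N where an empty one should read about 0.5 N, so I took it as the empty one. I never lifted the third, at (0.63, -0.01), so that it is full follows from the other two.
- **Last checks:** the final pictures show the empty canister upright near the middle of the bin, the latch open and the gripper clear of everything. Both full canisters stand upright where they were, and no bystander appears to have moved; I judged these by eye, not by measurement.
- **Forces:** the largest wrist force I saw was about 21 N, when I set the full canister back down. No check failed.

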